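# Load the seal viewer and hold its mirror flap at balance

## Robot

A 6-joint arm with a two-finger parallel gripper is mounted at the origin on a cart in front of the work surface, level with it; the furniture and walls round the work are solid. World frame = base frame: x ahead of the robot, y to its left, z up, the work surface at z = 0. Lengths are in m, angles in rad, forces in N, time in s.
With the tool pointing down it reaches from about 0.25 to 0.775 m from the base axis. Payload 4 kg.
Tool frame: the origin (TCP) lies midway between the tips of the shut fingers; the grasp point (between the pads) lies 19 mm behind it; z points along the fingers, y is the direction in which the jaws open and shut (so a half turn about z gives the same grasp; the last joint's range is limited). The gripper opens to 94 mm and grips with 3 to 60 N. Pads are 16 mm wide; open, the fingers measure 119 mm over their backs; the gripper's body (75 mm by 177 mm) begins 78 mm behind the grasp point.
Start: joints at [1.073, 0.087, 1.371, -0, 1.684, -0.103], TCP at [0.212, 0.508, 0.206] pointing down, gripper open.
Joint ranges: [-3.1, 3.1], [-0.76, 2.03], [0.27, 2.55], [-1.08, 4.22], [0.17, 2.65], [-2.57, 2.57]. Speed limits (rad/s): [2.79, 2.79, 3.14, 3.14, 3.14, 3.14].

## Interface

Orientations are given as [roll, pitch, yaw] about the fixed x, y, z axes, in that order (R = Rz(yaw) Ry(pitch) Rx(roll)).
In Python, from bench import robot, cams gives the robot as it stands.
- The arm moves only by the tool step_arm, never from a script. Its argument "plan" is a list that holds one entry, the list of rows, each a list of 5 numbers: the shift along the world's x, y, z in mm, then the turn about the world's z in rad, then the opening in per cent of the stroke, from 0 (shut) to 100 (fully open). In form: [[[tx, ty, tz, turn, fingers], ...]]. A call has 1 to 8 rows; each row is the pose to reach, as a shift and turn from the pose commanded when the call began; what a row does not reach only later rows make up. A row lasts 1/12 s, in which the tool goes at most 41.7 mm and 7.16 degrees, less where a joint would pass 70% of its speed; a pose out of reach is approached as far as the arm can. A call with a gripper value outside its range is refused whole. The fingers move at their own pace and stop on an object; the grip force is fixed at half the most. Time passes only in rows, so rows that repeat a pose let the fingers close. It gives the time, the measured TCP pose, the force and the opening at its end, in the units of the state.
- robot.get_obs(): the state, without advancing time (a new reading comes with each control period).
- cams.snapshot(name): name is "side" or "top"; returns a dict with "frame" (420x560x3 uint8, red, green, blue), "camera_matrix" (3x3 intrinsics, pixels), "origin" and "attitude" of the camera in the world. Camera axes: x right, y down, z forward; pixel columns grow to the right and rows downward; lengths in m; the calibration is good to about 2 mm. A picture is of the moment at which its call begins. There is no depth.
- robot.close_job(): hands the job in, once; it reports no verdict.
The state is a dict: "time": time; "joint_positions": joint angles; "qvel": joint speeds; "joint_torque": joint torques, N m; "tool_pos": TCP position; "ee_rot": TCP orientation; "wrist_force": force on the tool from outside, world axes, zero at the start; "wrist_torque": the same for the moment, N m; "width": finger opening in m.
Only numpy, scipy, OpenCV 4.12 (cv2) and the standard library are available. Lean on these libraries where they do the work, as an engineer would, in place of code of your own. Each camera call takes 0.05 s, during which the arm holds its last target. There are 200 camera calls.

## Task

Slide the small tray with the two stone seals into the slotted stand until it is fully home against the back stop, with both seals still lying in it. Then take the stand's mirror flap, which leans back, by the brass disc at its end, swing it up to its upright balance point and finish while still holding it there, still and upright, so that the carved faces can be read in the mirror; never let it topple forward over the seals. Leave the tape roll, the glue stick and the eraser where they are.

Things in the scene. Friction and masses are not known exactly. Their poses are not given: they have to be found in the camera images.
- stand: Fixed wooden stand on a board 250 x 124 mm whose top is at z = 10 mm; the tray slides on the board. Origin at table level below mid-bay (a tray fully home has its origin 10 mm above it); +x = the way the tray slides in. Back stop (to z 40 mm) with its front at x = +40 mm. Cheeks x -18 to +44 mm, to z 36.5 mm, inner faces y = +-42 mm; lips over the slot, z 31.5 to 36.5 mm, reach in to y = +-34 mm.
- stand_mouth (a point): Middle of the stand's flared mouth, on the board: in the stand's frame x = -40 mm, y = 0, z = 10 mm. From here to x = -18 mm the cheeks narrow from about +-51 to +-42 mm from the midline. The two hinge posts behind the bay stand at x = +60 mm, y = +-50 mm, to z = 68 mm. The board runs from x = -178 to +72 mm.
- tray: Loose pale wooden tray 80 x 80 mm, 18 mm high, walls and floor 4 mm, a divider along its x; about 0.16 kg, two seals in it. Origin under the middle of its floor, z up, +x = the end that enters the stand first. At its -x end a dark upright fin handle, 10 mm thick across y, from x = -40 to -75 mm, z 2 to 42 mm; it stays outside the stand.
- tray_handle (a point): Point on the tray's fin handle good for a pinch across the tray's y axis: 58 mm from the tray's origin towards -x, 28 mm above its underside.
- seal_left: Lying grey-green stone seal 16 x 49 x 16 mm with a red face at the end towards the tray's +x, 50 g, loose in the +y compartment of the tray, its length along the tray's x axis; origin at the middle of its underside.
- seal_right: Same as seal_left, in the -y compartment of the tray.
- mirror_flap (a joint): Angle (rad) of the mirror flap: dark wooden panel 80 mm wide, 8 mm thick, 0.18 kg, on a hinge parallel to the stand's y axis. 0 = panel upright, its balance point; positive leans back (free end to the stand's +x), negative forward over the tray. Stops at +0.9, where it rests at the start, and -1.2. Nearly no friction: let go, it falls to one side.
- flap_hinge (a point): Middle of the flap's hinge line: in the stand's frame x = +62 mm, y = 0, z = 60 mm.
- flap_grip (a point): Centre of the brass grip disc at the flap's free end, 114 mm from the hinge line. The disc is 22 mm across, 12 mm thick, its axis parallel to the stand's y axis: pinch its flat faces across y, and it can turn between the fingers as the flap swings. A 10 mm wide, 6 mm thick stem joins it to the panel's edge, 32 mm below its centre.
- tape_roll: Bystander: roll of masking tape lying flat, 82 mm across, 18 mm high; origin at the centre of its underside.
- glue_stick: Bystander: upright glue stick with blue cap, 25 mm across, 88 mm high; origin at the centre of its underside.
- eraser: Bystander: eraser in a green sleeve, 19 x 43 x 12 mm; origin at the centre of its underside.
Things that resemble listed ones, but are neither listed nor needed, are in the scene too. What is shaped like the seal_left but pink or purple is not meant.

How it is judged:
By the outcome, as a careful person would: the job done as asked, in the order asked, and still so for the second after the job is handed in, while the arm keeps its last pose, push and grip.
It also fails if it takes over 45 s, if anything falls off the work surface, if the arm or the gripper's body presses on something with over 40 N, if the wrist force passes 120 N, or if a joint passes its speed limit or range.

## Working session

There is one attempt and no reset: what is moved stays moved. The work goes in short steps, Python scripts to look and compute and a tool call to move; the robot and the scene stay as the last step left them, time stands still between calls to the robot, and variables do not carry over. Pictures are saved under pics/ and viewed, about 8 in all and at most 12, crops included, and the job is handed in when it is done.

Besides the shell and the picture viewer there is one more tool, called after "Request:" as a command line: name --argument value ..., lists and objects as JSON in quotes. step_arm: Moves the arm, as the interface text tells. Its arguments: {"type":"object","properties":{"plan":{"type":"array"}},"required":["plan"]}

```bash
mkdir -p pics
python3 - <<'E'
from bench import robot,cams
import cv2,pickle
for n in("top","side"):
    s=cams.snapshot(n); pickle.dump(s,open(f"pics/{n}0.pkl","wb")); cv2.imwrite(f"pics/{n}0.png",s["frame"][:,:,::-1])
    print(n,s["camera_matrix"],s["origin"],s["attitude"])
o=robot.get_obs();print(o)
E
```

```text
top [[403.64987378   0.         276.99609388]
 [  0.         403.64987378 209.54020421]
 [  0.           0.           1.        ]] [0.60243482 0.26890125 0.95961578] [-3.07965463  0.01170843 -1.59521673]
side [[507.30676739   0.         270.26115993]
 [  0.         507.30676739 211.23118506]
 [  0.           0.           1.        ]] [ 0.21598307 -0.34561622  0.52347972] [-2.03093631 -0.01667545 -0.62871878]
{'time': 0.1, 'joint_positions': array([ 1.07289013e+00,  8.78531764e-02,  1.37204610e+00,  3.27444101e-05,
        1.68358002e+00, -1.03074669e-01]), 'qvel': array([-0.00116792,  0.00074916, -0.00323419, -0.00103126,  0.00080155,
       -0.00011493]), 'joint_torque': array([ 2.47960772e-03, -3.41251552e+01, -3.03302014e+01,  7.19899801e-02,
        3.03295429e-02, -9.72342173e-05]), 'tool_pos': array([0.21131503, 0.50727828, 0.20446539]), 'ee_rot': array([-3.13971937e+00, -2.26491604e-04,  2.74676457e+00]), 'wrist_force': array([ 0.56583586, -0.17248934, -0.63328026]), 'wrist_torque': array([0.07915953, 0.01664876, 0.00581052]), 'width': 0.0939611194465218}
```

View pics/top0.png

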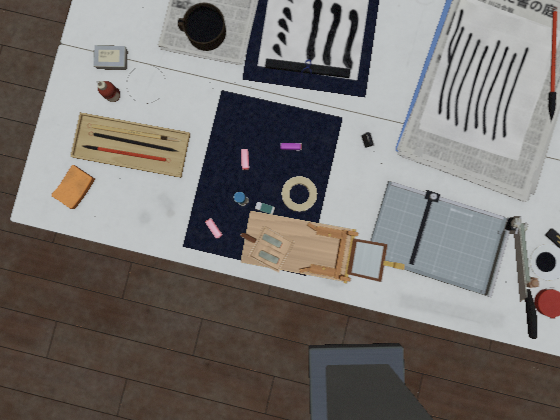

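View pics/side0.png

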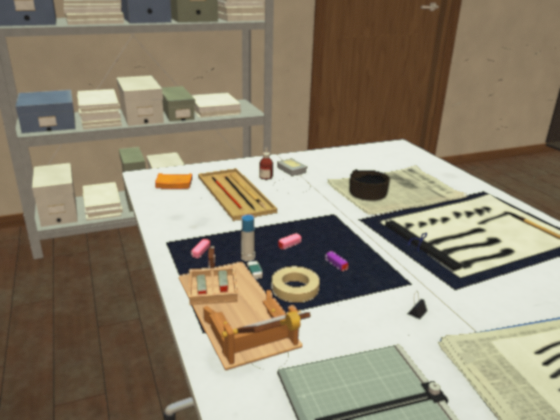

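```bash
cat > h.py <<'E'
import numpy as np,cv2,pickle
from scipy.spatial.transform import Rotation as R
def ray(s,u,v):
    d=np.linalg.inv(s["camera_matrix"])@[u,v,1]; return np.array(s["origin"]),R.from_euler("xyz",s["attitude"]).as_matrix()@d
def atz(s,u,v,z):
    o,d=ray(s,u,v); return o+d*(z-o[2])/d[2]
def proj(s,p):
    c=R.from_euler("xyz",s["attitude"]).as_matrix().T@(np.atleast_2d(p)-s["origin"]).T
    q=s["camera_matrix"]@c; return (q[:2]/q[2]).T
def tri(a,ua,b,ub):
    o1,d1=ray(a,*ua);o2,d2=ray(b,*ub)
    t=np.linalg.lstsq(np.c_[d1,-d2],o2-o1,rcond=None)[0]
    p,q=o1+d1*t[0],o2+d2*t[1]; return (p+q)/2,np.linalg.norm(p-q)
def crop(s,x0,y0,w,h,k,fn):
    cv2.imwrite(fn,cv2.resize(s["frame"][y0:y0+h,x0:x0+w,::-1],None,fx=k,fy=k,interpolation=cv2.INTER_CUBIC))
E
python3 - <<'E'
from h import *
t=pickle.load(open("pics/top0.pkl","rb"));s=pickle.load(open("pics/side0.pkl","rb"))
a=cv2.resize(t["frame"][200:290,230:410],None,fx=4.4,fy=4.4,interpolation=cv2.INTER_CUBIC)
cv2.imwrite("pics/tc.png",a[:,:,::-1])
crop(s,170,230,160,140,4.2,"pics/sc.png")
for u,v in[(245,213),(242,262),(400,265)]: print(atz(t,u,v,.01))
E
```

```text
[0.65531065 0.35421274 0.01      ]
[0.54064984 0.3634805  0.01      ]
[ 0.52500158 -0.00467639  0.01      ]
```

View pics/tc.png

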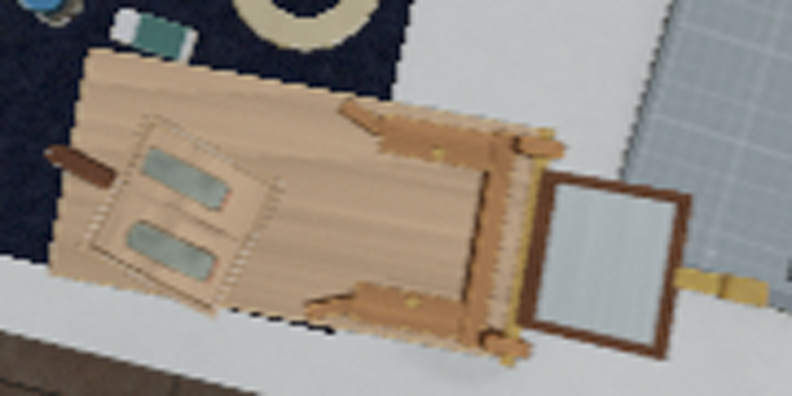

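View pics/sc.png

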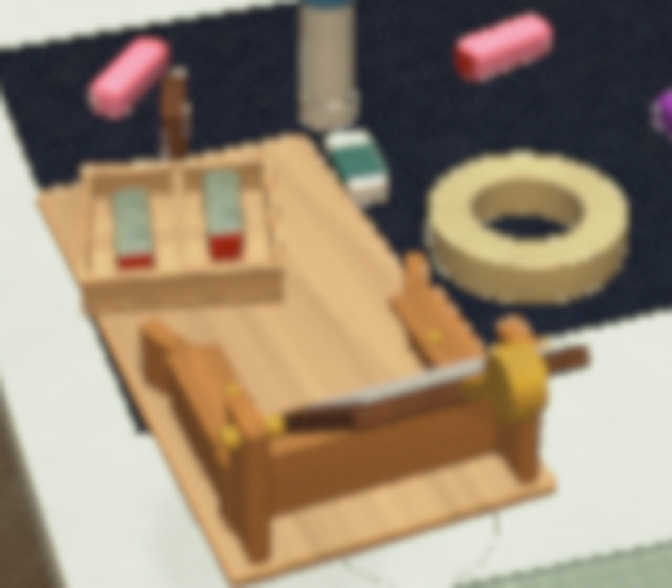

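```bash
cat >> h.py <<'E'
from scipy.optimize import least_squares
def fit(obs,z0,x0):
    # obs: list of (snap,(u,v),(x,y,z local m))
    def tf(p,l):
        c,s=np.cos(p[2]),np.sin(p[2]); return np.array([p[0]+c*l[0]-s*l[1],p[1]+s*l[0]+c*l[1],z0+l[2]])
    f=lambda p:np.concatenate([proj(S,tf(p,np.array(l)/1000))[0]-uv for S,uv,l in obs])
    r=least_squares(f,x0,loss="soft_l1"); return r.x,r.fun.reshape(-1,2).round(1),tf
E
cat > e.py <<'E'
from h import *
t=pickle.load(open("pics/top0.pkl","rb"));s=pickle.load(open("pics/side0.pkl","rb"))
T=lambda u,v:((u+.5)/4.4-.5+230,(v+.5)/4.4-.5+200)
S=lambda u,v:((u+.5)/4.2-.5+170,(v+.5)/4.2-.5+230)
st=[(t,T(90,50),(-178,62,10)),(t,T(50,274),(-178,-62,10)),(t,T(757,290),(151,0,131)),
(s,S(300,135),(-178,62,10)),(s,S(40,203),(-178,-62,10)),(s,S(553,487),(72,62,10)),(s,S(232,583),(72,-62,10)),(s,S(520,382),(151,0,131)),(t,T(487,170),(40,42,40)),(t,T(465,292),(40,-42,40))]
tr=[(t,T(150,117),(-40,40,18)),(t,T(280,180),(40,40,18)),(t,T(213,312),(40,-40,18)),(t,T(88,243),(-40,-40,18)),
(s,S(88,312),(40,-40,0)),(s,S(280,298),(40,40,0)),(s,S(83,290),(40,-40,18)),(s,S(282,270),(40,40,18)),(s,S(83,170),(-40,-40,18)),(s,S(265,165),(-40,40,18))]
a,ra,f=fit(st,0,[.58,.2,-1.7]);print(a,ra.tolist())
b,rb,f=fit(tr,.01,[.58,.3,-1.9]);print(b,rb.tolist())
P=lambda *l:f(a,np.array(l)/1000)-[0,0,.01]
print("mouth",P(-40,0,10),"hinge",P(62,0,60),"grip0.9",P(151.3,0,130.9),"handle",f(b,np.array([-58,0,28])/1000), "home",P(0,0,10),"finhome",P(-58,0,38))
d=b[:2]-a[:2];c,q=np.cos(a[2]),np.sin(a[2]);print("tray in stand",d@[c,q],d@[-q,c],b[2]-a[2])
for n,u,v,z in[("tape",299,194,.018),("glue",240,198,.088)]:print(n,atz(t,u,v,z))
E
python3 e.py
```

```text
[ 0.56364136  0.18022098 -1.7732614 ] [[0.0, -0.2], [-0.5, 1.0], [-2.7, 0.3], [0.8, 0.4], [-1.5, -1.5], [2.2, -1.0], [0.2, -0.0], [-0.2, 0.7], [1.5, -2.6], [0.3, 6.3]]
[ 0.57013727  0.29516603 -2.0621806 ] [[-0.7, -0.7], [0.8, 0.7], [0.3, 2.0], [-2.3, 1.8], [-0.9, 1.5], [1.7, 1.5], [-0.3, -2.2], [1.1, -0.7], [-0.1, -0.2], [1.6, -1.8]]
mouth [0.57168475 0.21940394 0.01      ] hinge [0.55117411 0.1194874  0.06      ] grip0.9 [0.53321725 0.03201145 0.1309    ] handle [0.59750439 0.3463035  0.038     ] home [0.56364136 0.18022098 0.01      ] finhome [0.57530427 0.23703626 0.038     ]
tray in stand -0.11390339265631193 -0.01675045919574876 -0.28891919037748104
tape [0.69623784 0.22609791 0.018     ]
glue [0.68382618 0.35742606 0.088     ]
```

```bash
sed -i 's/,(t,T(487,170).*$/]/' e.py
cat >> e.py <<'E'
def draw(sn,x0,y0,w,h,k):
    im=cv2.resize(sn["frame"][y0:y0+h,x0:x0+w,::-1],None,fx=k,fy=k,interpolation=cv2.INTER_CUBIC)
    def pl(p,pts,col,z):
        q=np.array([proj(sn,f(p,np.array(l)/1000)-[0,0,z])[0] for l in pts]); q=(q-[x0,y0]+.5)*k-.5
        cv2.polylines(im,[q.astype(int)],False,col,1)
    bx=lambda x1,x2,y1,y2,z:[(x1,y1,z),(x2,y1,z),(x2,y2,z),(x1,y2,z),(x1,y1,z)]
    pl(a,bx(-178,72,-62,62,10),(0,0,255),.01)
    pl(a,bx(-18,44,-42,42,36.5),(0,0,255),.01);pl(a,bx(-18,40,-34,34,36.5),(255,0,255),.01)
    pl(a,[(62,0,60),(151.3,0,130.9)],(0,0,255),.01)
    for z in(0,18):pl(b,bx(-40,40,-40,40,z),(255,0,0),0)
    pl(b,[(-40,0,2),(-75,0,2),(-75,0,42),(-40,0,42)],(255,0,0),0)
    return im
A=draw(t,230,200,180,90,4.4);B=draw(s,170,230,160,105,4.4)
cv2.imwrite("pics/ov.png",cv2.resize(np.vstack([A,np.pad(B,((0,0),(0,A.shape[1]-B.shape[1]),(0,0)))]),None,fx=.69,fy=.69,interpolation=cv2.INTER_AREA))
E
python3 e.py
```

```text
[ 0.56351117  0.17972834 -1.77364253] [[0.2, -0.1], [-0.3, 1.0], [-2.4, 0.4], [0.9, 0.5], [-1.4, -1.4], [2.3, -0.8], [0.3, 0.2], [-0.1, 1.0]]
[ 0.57013727  0.29516603 -2.0621806 ] [[-0.7, -0.7], [0.8, 0.7], [0.3, 2.0], [-2.3, 1.8], [-0.9, 1.5], [1.7, 1.5], [-0.3, -2.2], [1.1, -0.7], [-0.1, -0.2], [1.6, -1.8]]
mouth [0.57156949 0.21890823 0.01      ] hinge [0.55102077 0.11899952 0.06      ] grip0.9 [0.53303057 0.03153042 0.1309    ] handle [0.59750439 0.3463035  0.038     ] home [0.56351117 0.17972834 0.01      ] finhome [0.57519573 0.23653918 0.038     ]
tray in stand -0.11440576604862884 -0.01676559024131299 -0.2885380625493952
tape [0.69623784 0.22609791 0.018     ]
glue [0.68382618 0.35742606 0.088     ]
```

View pics/ov.png

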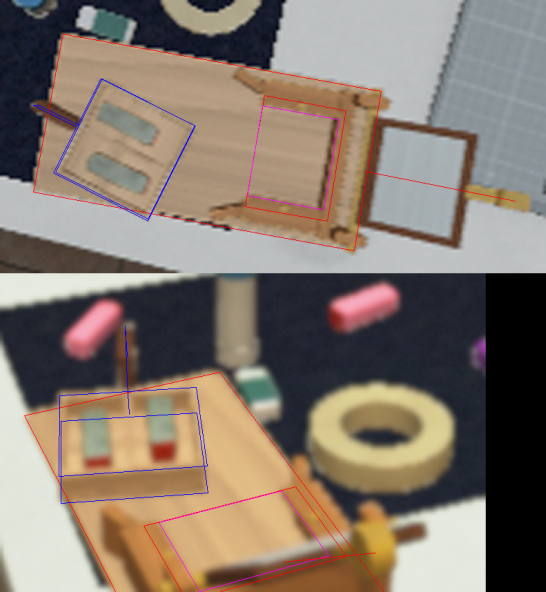

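Request:
step_arm --plan '[[[40,-20,0,-0.12,40],[80,-40,0,-0.24,40],[120,-55,0,-0.36,40],[160,-70,0,-0.48,40],[200,-85,-10,-0.6,40],[235,-100,-20,-0.72,40],[270,-115,-30,-0.84,40],[305,-130,-40,-0.96,40]]]'

```text
time: 0.77
tool_pos: [0.5151, 0.3778, 0.1653]
ee_rot: [-3.141, 0.0, 1.781]
wrist_force: [-0.4, 1.6, -0.2]
width: 0.0441
```

Request:
step_arm --plan '[[[15,-6,-10,-0.12,40],[30,-12,-20,-0.24,40],[45,-18,-30,-0.36,40],[60,-24,-40,-0.48,40],[75,-29,-50,-0.6,40],[81,-31,-60,-0.707,40],[81,-31,-60,-0.707,40]]]'

```text
time: 1.35
tool_pos: [0.5944, 0.346, 0.1021]
ee_rot: [-3.138, 0.005, 1.076]
wrist_force: [0.0, 0.3, -1.0]
width: 0.0376
```

```bash
cat > look.py <<'E'
import sys
from h import *
from bench import robot,cams
n=sys.argv[1]
for c in("top","side"): pickle.dump(cams.snapshot(c),open(f"pics/{c}{n}.pkl","wb"))
x=[int(v) for v in sys.argv[2:]]
t=pickle.load(open(f"pics/top{n}.pkl","rb"));s=pickle.load(open(f"pics/side{n}.pkl","rb"))
g=lambda S,x0,y0:cv2.resize(S["frame"][y0:y0+130,x0:x0+100,::-1],None,fx=4,fy=4,interpolation=cv2.INTER_CUBIC)
cv2.imwrite(f"pics/l{n}.png",np.hstack([g(t,x[0],x[1]),g(s,x[2],x[3])]))
o=robot.get_obs();print(o["time"],o["tool_pos"],o["ee_rot"],o["wrist_force"],o["width"])
E
python3 look.py 1 220 180 170 210
```

```text
1.45 [0.59396296 0.34762382 0.10507224] [-3.13975993e+00  2.06535304e-03  1.08221013e+00] [-0.41140426  0.3011689   0.03235458] 0.03764865301365859
```

View pics/l1.png

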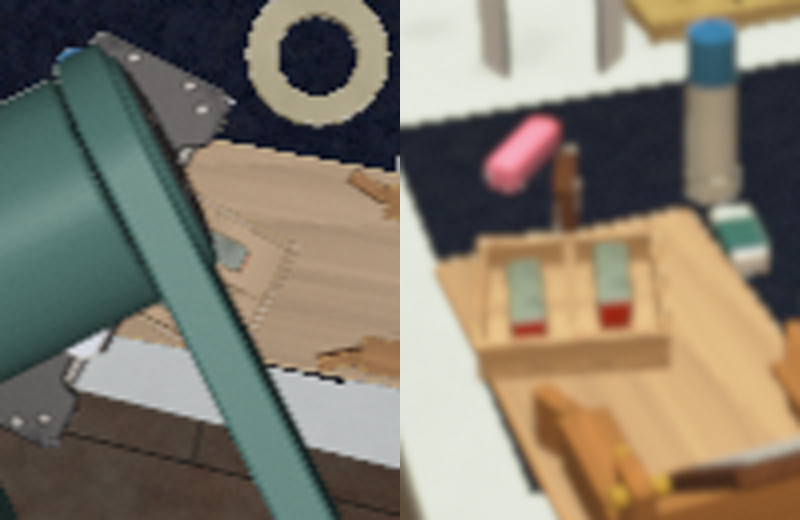

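Run:
```python
from h import *
s=pickle.load(open("pics/side1.pkl","rb"))
print(proj(s,[[.594,.3476,.105],[.594,.3476,.038],[.5975,.3463,.052],[.605,.3625,.052],[.589,.3305,.052]]))
print("fin top at",atz(s,211.8,247,.052))
```

```text
[[207.93889202 225.92500874]
 [209.34365841 258.67799666]
 [211.1218095  251.75038374]
 [210.2269041  246.77976233]
 [211.44050953 256.96517865]]
fin top at [0.60696447 0.36019436 0.052     ]
```

Request:
step_arm --plan '[[[5,-2,-30,0,40],[5,-2,-60,0,40],[5,-2,-80,0,40],[5,-2,-85,0,40],[5,-2,-85,0,40],[5,-2,-85,0,5],[5,-2,-85,0,5],[5,-2,-85,0,5]]]'

```text
time: 2.12
tool_pos: [0.601, 0.3469, 0.0243]
ee_rot: [3.139, -0.004, 1.081]
wrist_force: [0.1, 0.1, -0.5]
width: 0.0212
```

Request:
step_arm --plan '[[[0,0,0,0,0],[0,0,0,0,0],[0,0,0,0,0],[0,0,0,0,0]]]'

```text
time: 2.45
tool_pos: [0.5999, 0.3469, 0.0232]
ee_rot: [3.141, -0.002, 1.08]
wrist_force: [-2.5, 2.1, 6.0]
width: 0.0099
```

```bash
python3 look.py 2 220 180 170 210
```

```text
2.55 [0.59994632 0.34687293 0.02323951] [ 3.14104534e+00 -2.36672089e-03  1.08021993e+00] [-1.6356255   1.62231414  5.83462865] 0.010042746791942501
```

View pics/l2.png

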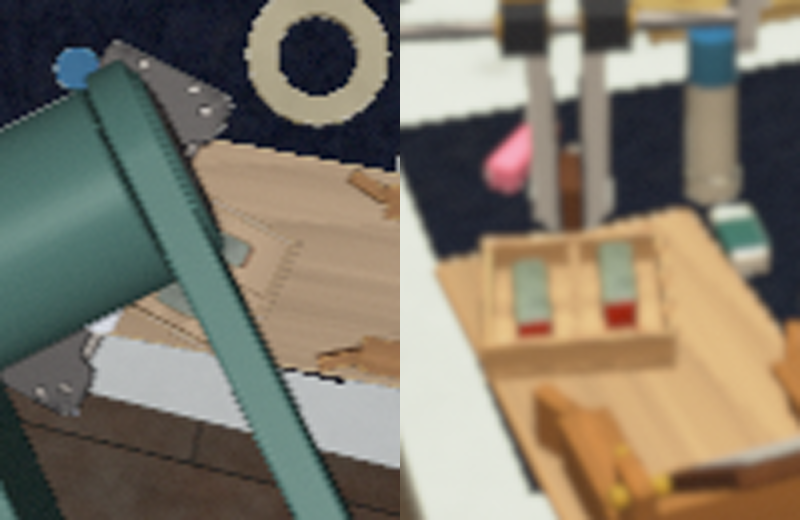

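Request:
step_arm --plan '[[[-1,-3,2,0.04,0],[-2,-6,2,0.08,0],[-3,-9,2,0.13,0],[-4,-13,2,0.18,0],[-5,-17,2,0.23,0],[-6,-20,2,0.27,0],[-7,-22,2,0.288,0],[-7,-22,2,0.288,0]]]'

```text
time: 3.22
tool_pos: [0.5927, 0.3237, 0.0233]
ee_rot: [3.141, -0.0, 1.368]
wrist_force: [-0.4, 1.1, 0.6]
width: 0.0097
```

```bash
python3 look.py 3 220 180 170 220
```

```text
3.3167 [0.59268757 0.32376497 0.0232397 ] [3.14131533e+00 4.30651194e-04 1.36713360e+00] [ 0.69927542 -0.39545779  0.22698562] 0.0098866039013256
```

View pics/l3.png

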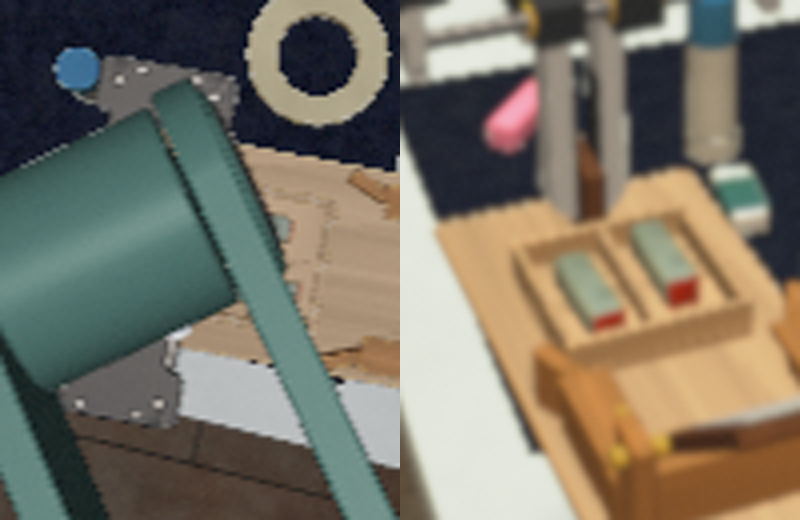

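Run:
```python
from h import *
s=pickle.load(open("pics/side3.pkl","rb"))
S=lambda u,v:((u-400+.5)/4-.5+170,(v+.5)/4-.5+220)
# refit stand in side view only
st=[((697,168),(-178,62,10)),((437,227),(-178,-62,10)),]
a=np.array([.5635,.1797,-1.7736]);c,q=np.cos(a[2]),np.sin(a[2])
def st_(p): d=p[:2]-a[:2]; return np.round(1000*np.array([d@[c,q],d@[-q,c]]),1)
for uv,z in[((697,168),.01),((437,227),.01),((753,303),.028),((556,340),.028),((515,245),.028),((690,210),.028),((562,366),.01)]: print(uv,st_(atz(s,*S(*uv),z)))
print(st_(np.array([.5927,.3238])))
```

```text
(697, 168) [-178.7   66.2]
(437, 227) [-177.9  -60. ]
(753, 303) [-46.2  38.2]
(556, 340) [-54.1 -44. ]
(515, 245) [-124.7  -39.1]
(690, 210) [-120.8   39.9]
(562, 366) [-59.8 -40.3]
[-147.    -0.4]
```

Request:
step_arm --plan '[[[-1,-5,0,0,0],[-2,-10,0,0,0],[-3,-15,0,0,0],[-4,-20,0,0,0],[-5,-25,0,0,0],[-6,-30,0,0,0],[-7,-34,0,0,0]]]'

```text
time: 3.9
tool_pos: [0.5854, 0.2891, 0.0232]
ee_rot: [-3.141, 0.0, 1.367]
wrist_force: [-0.1, 1.0, -0.3]
width: 0.0098
```

Request:
step_arm --plan '[[[-0.8,-4,0,0,0],[-1.6,-8,0,0,0],[-2.5,-12,0,0,0],[-2.5,-12,0,0,0]]]'

```text
time: 4.23
tool_pos: [0.5828, 0.2767, 0.0232]
ee_rot: [-3.141, 0.002, 1.367]
wrist_force: [-0.4, -1.6, -0.3]
width: 0.0097
```

```bash
python3 look.py 4 240 180 170 240
```

```text
4.3333 [0.58285098 0.27677761 0.02320586] [-3.14125832e+00  2.19003608e-03  1.36743738e+00] [-0.87216794 -1.76624844 -0.60021978] 0.01023103068997903
```

View pics/l4.png

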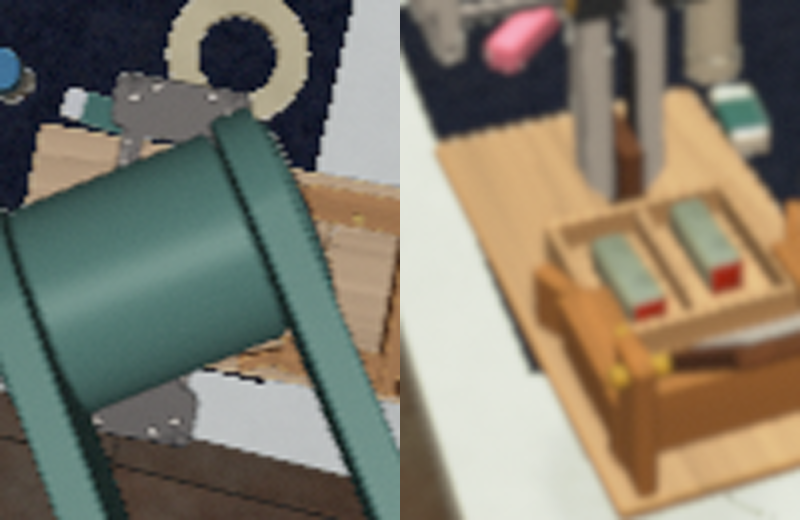

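Request:
step_arm --plan '[[[-1,-5,0,0,0],[-2,-10,0,0,0],[-3,-15,0,0,0],[-4,-20,0,0,0],[-5,-25,0,0,0]]]'

```text
time: 4.75
tool_pos: [0.5779, 0.2525, 0.0232]
ee_rot: [-3.142, -0.0, 1.368]
wrist_force: [0.3, 0.2, -2.0]
width: 0.0097
```

Request:
step_arm --plan '[[[-0.8,-4,0,0,0],[-1.6,-8,0,0,0],[-2.2,-11,0,0,0]]]'

```text
time: 5.0
tool_pos: [0.5757, 0.2413, 0.0232]
ee_rot: [-3.141, 0.0, 1.368]
wrist_force: [0.1, 1.3, -1.1]
width: 0.0097
```

Request:
step_arm --plan '[[[-0.4,-2,0,0,0],[-0.8,-4,0,0,0],[-1.2,-6,0,0,0]]]'

```text
time: 5.25
tool_pos: [0.5753, 0.24, 0.0242]
ee_rot: [3.141, -0.009, 1.368]
wrist_force: [0.8, 13.0, -1.7]
width: 0.0097
```

Request:
step_arm --plan '[[[-0.4,-2,0,0,0],[-0.8,-4,0,0,0],[-0.8,-4,0,0,0]]]'

```text
time: 5.5
tool_pos: [0.5752, 0.2399, 0.0252]
ee_rot: [3.14, -0.016, 1.369]
wrist_force: [2.6, 17.0, -1.9]
width: 0.0099
```

```bash
python3 look.py 5 260 180 185 260
```

```text
5.6 [0.5752629  0.23987932 0.02515459] [ 3.13949627 -0.01574447  1.36936824] [ 1.63465864 17.74183357 -1.18414677] 0.009947542379884605
```

View pics/l5.png

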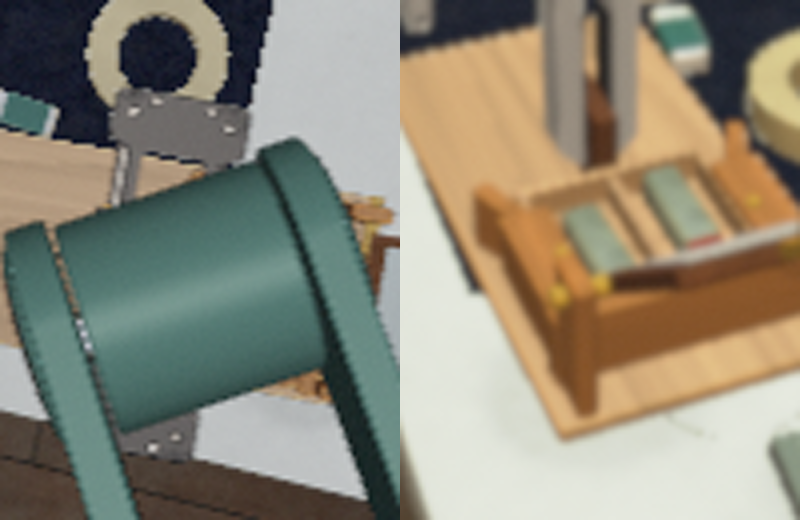

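Request:
step_arm --plan '[[[0.8,4,0,0,0],[1.4,7,0,0,0],[1.4,7,0,0,0],[1.4,7,0,0,35],[1.4,7,0,0,35],[1.4,7,0,0,35],[1.4,7,0,0,35],[1.4,7,20,0,35]]]'

```text
time: 6.27
tool_pos: [0.5723, 0.2372, 0.0389]
ee_rot: [-3.134, 0.005, 1.367]
wrist_force: [-0.1, 0.4, -0.9]
width: 0.0325
```

Request:
step_arm --plan '[[[0,0,35,0,35],[0,0,70,0,35],[0,0,105,0,35],[0,0,140,0,35],[0,0,165,0,35],[-60,10,180,0,35],[-100,40,180,0,35],[-100,40,180,0,35]]]'

```text
time: 6.93
tool_pos: [0.4739, 0.2793, 0.2253]
ee_rot: [3.14, -0.002, 1.367]
wrist_force: [-0.8, 0.2, -0.5]
width: 0.033
```

```bash
python3 look.py 6 285 200 185 260
```

```text
7.0333 [0.47282881 0.28047804 0.22533098] [ 3.14011960e+00 -2.02533442e-03  1.37141688e+00] [-0.27721894 -0.13025197  1.03413993] 0.03285505612705663
```

View pics/l6.png

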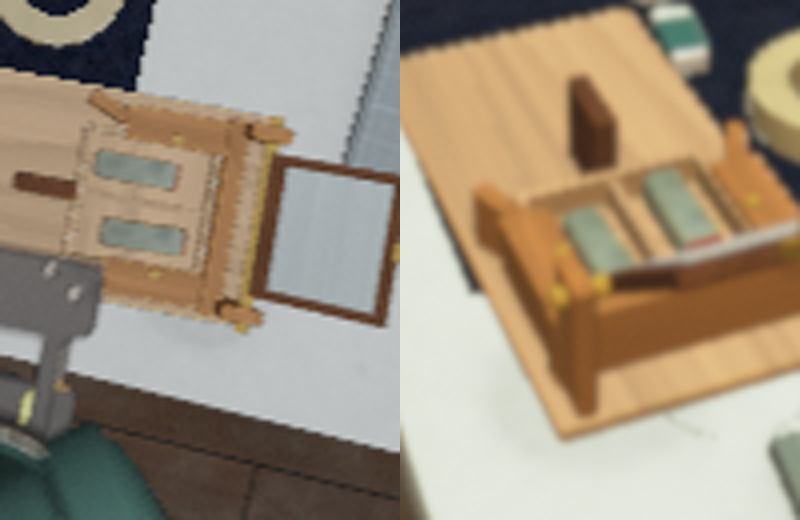

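```bash
cat > disc.py <<'E'
import sys
from h import *
n=sys.argv[1]
def blob(S,roi):
    x0,y0,x1,y1=roi; im=S["frame"][y0:y1,x0:x1]; h=cv2.cvtColor(im,cv2.COLOR_RGB2HSV)
    m=((h[...,0]>=18)&(h[...,0]<=30)&(h[...,1]>130)&(h[...,2]>90)).astype(np.uint8)
    k,l,st,c=cv2.connectedComponentsWithStats(m)
    return [(st[i].tolist(),(c[i]+[x0,y0]).round(1).tolist()) for i in range(1,k) if st[i][4]>8],m
t=pickle.load(open(f"pics/top{n}.pkl","rb"));s=pickle.load(open(f"pics/side{n}.pkl","rb"))
r1=[int(v) for v in sys.argv[2:6]];r2=[int(v) for v in sys.argv[6:10]]
for S,r in((t,r1),(s,r2)):
    b,m=blob(S,r);print(b)
    for row in m: print("".join(".#"[v] for v in row))
E
python3 disc.py 6 378 255 412 275 275 300 315 335
python3 -c "
from h import *
t=pickle.load(open('pics/top6.pkl','rb'));s=pickle.load(open('pics/side6.pkl','rb'))
for S in(t,s):print(proj(S,[[.533,.0315,.1309]]))"
```

```text
[([5, 6, 15, 7, 46], [390.2, 263.8])]
..................................
..................................
..................................
..................................
..................................
..................................
.....##...........................
.....#####........................
.....###.#####.####...............
.....##.############..............
...........#.######......#........
...............####......#........
................##.......#........
..................................
..................................
..................................
..................................
..................................
..................................
..................................
[([6, 11, 20, 19, 246], [291.7, 319.9])]
........................................
........................................
........................................
........................................
........................................
........................................
........................................
..................................
[... 473 characters left out ...]
##########...............
.......##################...............
......###################...............
......###################...............
......###################...............
.......#...##############...............
............############................
.............###########................
..............#########.................
..............########..................
...............#####....................
........................................
........................................
........................................
........................................
........................................
[[399.37559595 265.93667061]]
[[293.41232999 321.7668121 ]]
```

```bash
python3 -c "
from h import *
t=pickle.load(open('pics/top6.pkl','rb'));s=pickle.load(open('pics/side6.pkl','rb'))
print(tri(t,(399.2,265.3),s,(293.3,320)))
f=t['frame'][255:277,376:414]
for ch in (0,2):
  for r in f[3:19]: print(' '.join('%3d'%v for v in r[2:34,ch]))
  print()"
```

```text
(array([0.53408348, 0.03250376, 0.13246569]), np.float64(0.0008432181373998576))
167 167 168 141  98  97  95 122 139 137 136 139 144 149 145 141 140 145 143 139 139 136 138 138 137 136 139 137 137 137 140 135
167 169 159 129  94  95 108 128 138 139 139 140 144 142 138 136 138 140 139 140 140 145 143 139 139 137 139 137 136 136 139 113
168 169 159 126  91  95 117 129 123 120 124 140 144 139 136 137 139 139 135 137 138 139 141 140 142 142 141 136 138 138 139 112
166 167 151 114  91 128 159 167 172 174 158 133 121 120 133 138 139 138 137 134 136 137 139 137 138 141 142 141 142 139 129  90
167 168 145 105  94 128 160 167 167 167 168 165 166 174 176 158 139 132 143 144 137 138 137 136 137 139 137 137 139 143 133  92
167 166 145 104  94 143 168 170 169 169 168 167 168 167 167 146 121 140 156 164 168 165 157 149 138 138 137 137 137 140 123  69
169 166 138  92 104 148 170 172 170 170 170 170 170 168 169 146 129 148 159 165 166 167 167 166 168 168 155 138 139 139 138 137
168 159 126  94  92 119 153 169 177 177 171 171 171 170 170 145 129 152 165 167 165 166 165 168 169 171 153 135 140 140 137
[... 2377 characters left out ...]
 157 138 107  99  86  86  82  81  92 119 135 136 135 138 135
176 144  58  42  41 125 178 191 191 190 190 191 190 191 190 190 189 187 186 184 183 167 153 132  97 114 118 120 135 137 136 136
173 135  44  43  42 153 192 191 191 192 192 191 191 190 190 191 190 191 189 189 188 185 186 184 183 183 183 184 150  94 123 134
165 113  42  43  67 159 192 192 192 193 192 191 190 190 190 191 191 191 190 189 189 189 190 189 186 187 187 187 184 183 183 147
161 111  41  42  67 160 191 193 193 194 192 192 190 190 190 192 192 192 191 190 189 190 190 190 189 188 189 189 188 186 185 183
152  86  41  43  98 168 193 193 193 193 193 190 191 191 191 190 193 193 191 189 191 191 190 190 190 191 189 191 189 187 186 187
```

Request:
step_arm --plan '[[[10,-40,0,0,40],[20,-80,0,0,40],[30,-120,0,0,40],[40,-160,0,0,40],[50,-200,0,0,40],[60,-235,0,0,40],[61,-248,-25,0,40],[61,-248,-55,0,40]]]'

```text
time: 7.7
tool_pos: [0.5392, 0.0258, 0.1704]
ee_rot: [3.134, 0.001, 1.361]
wrist_force: [0.7, -0.1, -0.4]
width: 0.0375
```

Request:
step_arm --plan '[[[0,0,0,0,40],[0,0,0,0,40]]]'

```text
time: 7.87
tool_pos: [0.5352, 0.03, 0.1663]
ee_rot: [-3.137, 0.001, 1.366]
wrist_force: [0.2, 0.1, 0.1]
width: 0.0376
```

```bash
python3 look.py 7 330 210 240 240; python3 -c "
from h import *
s=pickle.load(open('pics/side7.pkl','rb'));print(proj(s,[[.534,.0325,.132],[.534,.0325,.170]]))"
```

```text
7.9667 [0.5371875  0.03094527 0.16993537] [ 3.13935349e+00 -1.54466033e-04  1.36806906e+00] [0.04577022 0.37856683 0.30618346] 0.037834754071907124
[[293.58049347 320.30904989]
 [294.77440854 294.54072996]]
```

View pics/l7.png

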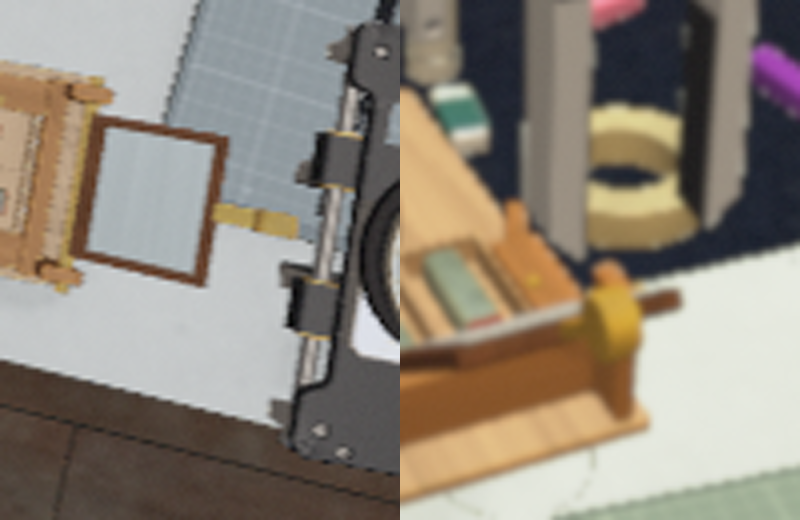

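Request:
step_arm --plan '[[[-3,1.5,-20,0,40],[-3,1.5,-40,0,40],[-3,1.5,-54,0,40],[-3,1.5,-56,0,40],[-3,1.5,-56,0,40],[-3,1.5,-56,0,5],[-3,1.5,-56,0,5],[-3,1.5,-56,0,5]]]'

```text
time: 8.63
tool_pos: [0.5344, 0.0325, 0.1142]
ee_rot: [3.138, -0.0, 1.368]
wrist_force: [0.4, -0.3, -0.6]
width: 0.021
```

Request:
step_arm --plan '[[[0,0,0,0,0],[0,0,0,0,0],[0,0,0,0,0],[0,0,0,0,0]]]'

```text
time: 8.97
tool_pos: [0.5331, 0.0326, 0.1134]
ee_rot: [3.141, -0.0, 1.368]
wrist_force: [-3.0, 0.2, 5.1]
width: 0.0118
```

```bash
python3 look.py 8 330 210 240 240; python3 disc.py 8 0 0 1 1 275 300 315 335
```

```text
9.0667 [0.53315305 0.03261244 0.11340175] [ 3.14140792e+00 -3.04357552e-04  1.36781365e+00] [-3.7443485   0.67041082  5.50213184] 0.011612091962767055
[]
.
[([17, 11, 9, 19, 140], [295.9, 320.2])]
........................................
........................................
........................................
........................................
........................................
........................................
........................................
........................................
........................................
........................................
........................................
..................####..................
..................#####.................
..................######................
..................#######...............
..................#######...............
..................########..............
..................########..............
..................########..............
.................#########..............
.................#########..............
.................#########..............
.................#########..............
.................#########..............
.................#########..............
.................#########..............
.................########...............
.................########...............
..................######................
..................##....................
........................................
........................................
........................................
........................................
........................................
```

Request:
step_arm --plan '[[[0.5,4.3,5.2,0,0],[1.7,10.6,11.8,0,0],[3,17.2,17.8,0,0],[4.5,24.4,23.2,0,0],[6.1,32,28.1,0,0],[7.7,39.9,32.3,0,0],[9.4,48.1,35.8,0,0],[11.1,56.6,38.7,0,0]]]'

```text
time: 9.73
tool_pos: [0.5449, 0.0898, 0.1513]
ee_rot: [3.141, 0.0, 1.368]
wrist_force: [3.7, -1.5, -5.3]
width: 0.0119
```

```bash
python3 look.py 9 330 180 240 240; python3 disc.py 9 0 0 1 1 250 260 315 320; python3 -c "
from h import *
s=pickle.load(open('pics/side9.pkl','rb'))
from bench import robot
p=robot.get_obs()['tool_pos'];p[2]+=.019;print(proj(s,[p]))"
```

```text
9.8333 [0.54512487 0.09070739 0.15157043] [ 3.14026029e+00 -1.19899351e-03  1.36961759e+00] [ 2.53721688 -0.95631171 -2.52023479] 0.011715882453666546
[]
.
[([19, 2, 13, 27, 189], [275.3, 273.1]), ([38, 53, 6, 6, 26], [290.4, 315.7])]
.................................................................
.................................................................
.......................######....................................
......................########...................................
......................########...................................
......................########...................................
......................#########..................................
......................#########..................................
......................#########..................................
......................#########..................................
......................#########..................................
......................#########..................................
......................##########.................................
.......
[... 2424 characters left out ...]
..........
.................................................................
................................................#................
................................................##...............
.......................................###.......#...............
.......................................####......................
.......................................#####.....................
.......................................#####.....................
......................................#####......................
......................................####.......................
.................................................................
[[273.17445734 269.02091296]]
```

Request:
step_arm --plan '[[[1.6,7.5,1.9,0,0],[3,13.7,3.2,0,0],[4.1,18.9,3.9,0,0],[5,23.2,4.3,0,0],[5.8,26.3,4.6,0,0],[6.4,29,4.7,0,0],[6.4,29.4,4.7,0,0],[6.4,29.4,4.7,0,0]]]'

```text
time: 10.5
tool_pos: [0.5509, 0.1186, 0.1562]
ee_rot: [3.141, -0.0, 1.368]
wrist_force: [2.5, -2.8, -0.3]
width: 0.0117
```

```bash
python3 look.py 10 300 180 240 240
python3 - <<'E'
from h import *
from bench import robot
s=pickle.load(open('pics/side10.pkl','rb'));t=pickle.load(open('pics/top10.pkl','rb'))
o=robot.get_obs();p=o['tool_pos'].copy();p[2]+=.019;print(proj(s,[p]),o['qvel'].round(4))
a=np.array([.5635,.1797,-1.7736]);c,q=np.cos(a[2]),np.sin(a[2])
W=lambda x,y,z:[a[0]+(c*x-q*y)/1e3,a[1]+(q*x+c*y)/1e3,z/1e3]
# predicted panel outline (top corners) for several angles
for th in(-.05,0,.05):
    k=lambda r,y:W(62+r*np.sin(th),y,60+r*np.cos(th))
    print(th,proj(s,[k(82,-40),k(82,40),k(114,0)]).round(1).tolist())
import sys
im=s['frame'][255:330,225:330]
h=cv2.cvtColor(im,cv2.COLOR_RGB2HSV)
ch=lambda p:'#' if p[2]<80 else ('b' if 15<=p[0]<=30 and p[1]>130 else ('o' if p[1]>110 else ('.' if p[2]>170 else '-')))
for i,r in enumerate(h): print(255+i,''.join(ch(p) for p in r.astype(int)))
E
```

```text
10.6 [0.55092538 0.11852466 0.15616479] [ 3.14102234e+00 -4.65335065e-04  1.36770336e+00] [ 2.34641493 -2.42484027  0.19217837] 0.011554652313410081
[[264.27362093 255.18966748]] [-0.0017 -0.0014  0.0018  0.0013  0.0019 -0.0012]
-0.05 [[234.9, 281.2], [289.2, 268.4], [262.4, 253.8]]
0 [[236.0, 282.8], [290.5, 269.8], [264.1, 255.8]]
0.05 [[237.1, 284.5], [291.8, 271.4], [265.9, 258.0]]
255 ################----------------------bbbbbbbbbo.-------############################################---oo
256 ################----------------------obbbbbbbbb.-------############################################---oo
257 ################----------------------obbbbbbbbb.-------############################################---oo
258 ################----------------------obbbbbbbbbo-------############################################---oo
259 #################---------------------obbbbbbbbbo-------############################################----o
260 ##################--------------------obbbbbbbbb--------#############################################---o
261 ############-----###------------------obbbbbbbb
[... 6838 characters left out ...]
oooooooo-...............................
324 bbbbb--------##################ooobbbbbbbbbbbbbbbbbbbbbbbbbbboboooooooooo-...............................
325 bbbbbo-------################oobbbbbbbbbbbbbbbbbbbbbbbbbbbboooooooooooooo-...............................
326 obbbbb------o############oobbbbbbbbbbbbbbbbbbbbbbbbbbbobooooooooooooooooo-...............................
327 bbbbbbb-----o#####o#ooobbbbbbbbbbbbbbbbbbbbbbbbbbbbbooooooooooooooooooooo-...............................
328 obbbbbbbooobbo##oooobbbbbbbbbbbbbbbbbbbbbbbbbbobooooooooooooooooooooooooo-...............................
329 bbbbbbbbbbbbbboobbbbbbbbbbbbbbbbbbbbbbbbbbbbooooooooooooooooooooooooooooo-...............................
```

Request:
step_arm --plan '[[[0,0.8,0,0,0],[0,0.8,0,0,0],[0,0.8,0,0,0],[0,0.8,0,0,0],[0,0.8,0,0,0],[0,0.8,0,0,0],[0,0.8,0,0,0],[0,0.8,0,0,0]]]'

```text
time: 11.27
tool_pos: [0.551, 0.1192, 0.1562]
ee_rot: [3.141, -0.0, 1.368]
wrist_force: [2.8, -2.8, 3.0]
width: 0.0115
```

Run:
```python
from h import *
from bench import robot,cams
s=cams.snapshot("top");s0=pickle.load(open("pics/top6.pkl","rb"));S=cams.snapshot("side");S0=pickle.load(open("pics/side0.pkl","rb"))
o=robot.get_obs();print(o["time"],o["tool_pos"],o["wrist_force"],o["width"],abs(o["qvel"]).max())
d=np.linalg.norm(o["tool_pos"][:2]-[.5332,.0326])*1; print("sin theta",.7833-d/.114)
D=lambda A,B,x0,y0,x1,y1:np.abs(A["frame"][y0:y1,x0:x1].astype(int)-B["frame"][y0:y1,x0:x1]).mean()
# bystanders: tape, eraser, glue in side view vs start; tray/seals in side vs after release
print([D(S,S0,*r) for r in((272,262,322,302),(245,258,265,278),(238,212,258,262))])
S6=pickle.load(open("pics/side6.pkl","rb"));print("seals",D(S,S6,215,305,255,325),"fin",D(S,S6,205,275,245,305))
```

```text
11.3667 [0.55104751 0.1191857  0.15618945] [ 2.41191039 -4.00679349  3.50775091] 0.01179088651984106 0.0025441883642926644
sin theta 0.007808973140445374
[np.float64(25.575166666666668), np.float64(24.7175), np.float64(20.857333333333333)]
seals 42.05 fin 15.2225
```

Run:
```python
from h import *
from bench import robot
A=pickle.load(open("pics/side6.pkl","rb"))["frame"].astype(int);B=pickle.load(open("pics/side0.pkl","rb"))["frame"]
for x0,y0,x1,y1 in((272,262,322,302),(245,258,265,278),(238,212,258,262)): print(np.abs(A[y0:y1,x0:x1]-B[y0:y1,x0:x1]).mean())
robot.close_job()
```

```text
0.713
0.6741666666666667
0.6726666666666666
the job is handed in; nothing more can be done
```

The tray is home in the stand with both seals in it. The gripper still holds the mirror flap upright by its brass disc. I handed the job in at about 11.4 s of the 45 s allowed.

**What I did:** I gripped the tray by its fin, turned it into line with the slot and slid it in. It met a hard stop and I pushed until the wrist force read about 17 N. I then eased off and let go. I pinched the brass disc (opening 11.8 mm) and swung the flap up in two moves, ending in the upright position.

**Last checks:**
- **Tray and seals:** After release, the pictures showed the tray's front edge against the back stop and both seals lying in their compartments.
- **Flap:** The distance the tool moved from the 0.9 rad rest position puts the angle at about +0.01 rad, leaning slightly back. The tool's position agrees with the camera's estimate of the hinge to about 1 mm.
- **Holding still:** Joint speeds were below 0.003 rad/s, and the wrist force was about 6 N.
- **Tape roll, glue stick and eraser:** The side view before the flap was moved matched the start for all three.

**Less certain:** In the final position the arm and flap covered parts of the side view. My last image comparison of the seals and the three bystanders was therefore useless, and its large differences say nothing. I relied on the pictures taken just after the tray was released. The arm did not go near any of those things afterwards.

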